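# Run the drawer into the bay and hold the striker gauge in the corner of the setting plate

## Task

Push the shallow grey drawer along its roller runner fully home against the yellow end stop of the bay, leaving its contents inside. Then lift the brass striker gauge out of the drawer, lay it flat on the dark setting plate with its long side to the long red fence, and press it firmly into the corner so that it sits flush against both red fences. Finish while still holding it pressed there against both fences; the drawer stays home with the other parts in it, and everything else on the bench is left alone.

Things in the scene. Friction and masses are not known exactly. Their poses are not given: they have to be found in the camera images.
- runner: Green roller runner fixed to the bench, 460 long (its x), 156 wide inside between side rails 46 high, with 12 free-turning cross rollers whose tops are 34 above the bench. Origin on the bench at its middle; +x is the travel direction, towards the yellow station bay (cheeks 56 high) at its +x end. The -x end is open. Its place and heading vary.
- stop_face (a point): Middle of the inner face of the yellow end stop (60 high) of the bay, 215 from the runner's origin along its +x, 45 above the bench.
- drawer: Shallow grey open steel drawer on the rollers, 190 long (x, along the runner's x), 150 wide (y), 24 high, walls and floor 3 thick, about 0.6 kg empty. Origin under its middle, 34 above the bench. Home: +x end touching the stop face (origin 120 along the runner's x). It rolls with very little drag; push the outside of its -x end wall (34 to 58 above the bench).
- gauge: Brass striker gauge in the drawer, about 0.4 kg: a flat block 60 (x) by 45 (y) by 18 high, with an upright brass grip tang in its middle, 26 (x) by 14 (y), from 18 up to 57 above its underside, and a small steel striker loop 33 high at 25 on the -x side. Origin at the centre of the underside. It may lie at either end of the drawer, and stands on the drawer's floor.
- plate: Dark steel setting plate fixed to the bench, 160 (x) by 130 (y), top face 12 above the bench; origin on the bench under its middle. Its top and fences are ground and oiled, so parts slide easily (friction about 0.2). Two red fences 14 high and 14 thick stand on it and form an inside corner at its +x +y side.
- corner (a point): Inside corner of the two fences, at the height of the plate's top face: both fence faces and the top meet here (60 along the plate's x, 48 along its y). Axes as the plate's: the free area lies to -x and -y of it.
- fence_long: Long red fence, 130 long along the plate's x, inner face looking to the plate's -y (face at y = 48 from the plate's origin). Origin at the centre of its underside.
- fence_short: Short red fence, 90 long along the plate's y, inner face looking to the plate's -x (face at x = 60 from the plate's origin). Origin at the centre of its underside.
- cover_a: Black zinc latch cover, 50 x 36 x 14, lying in the drawer (either end). Origin under its middle.
- retainer: Blue plastic seal retainer strip, 80 (x) x 12 x 12, lying in the drawer along its +y wall. Origin under its middle.
- cover_b: Second black zinc latch cover, 50 x 36 x 14, on the bench; leave alone. Origin under its middle.
- lock_knob: Chromed lock knob, 22 diameter, 38 high, standing on the bench; leave alone. Origin under its middle.
- driver: Red-handled screwdriver lying on the bench to the right of the runner; leave alone.
- grease_tin: Blue tin, 64 diameter, 70 high, on the bench beyond the runner; leave alone. Origin under its middle.
Things that resemble listed ones, but are neither listed nor needed, are in the scene too. Several things have the shape of the retainer; the one meant has the colours described above.

How it is judged (in metres and radians):
On the way, in this order (a step that is already met when the one before it is completed fails the run):
1. the drawer is home against the end stop, at rest, with the gauge still in it (x of drawer in the frame of runner above 0.116 m and linear speed of drawer below 0.02 m/s and x of gauge in the frame of drawer between -0.09 and 0.09 m and y of gauge in the frame of drawer between -0.072 and 0.072 m and z of gauge in the frame of drawer between -0.005 and 0.012 m), for 0.2 s.
2. the gauge is lifted clear of the drawer (z of gauge in the frame of drawer above 0.026 m and contact force between gauge and the fingers above 0.5 N), for 0.1 s.
At the end, for the whole second after the job is handed in: Drawer within 8 mm of home, cover and retainer lying in it; gauge flat on the plate (3 mm, 0.05 rad), long side along the long fence (0.05 rad), within 3 mm of both fences, fingers on it, over 1 N on each fence, still (x of drawer in the frame of runner above 0.112 m and x of cover_a in the frame of drawer between -0.09 and 0.09 m and y of cover_a in the frame of drawer between -0.072 and 0.072 m and z of cover_a in the frame of drawer between -0.005 and 0.012 m and x of retainer in the frame of drawer between -0.09 and 0.09 m and y of retainer in the frame of drawer between -0.072 and 0.072 m and z of retainer in the frame of drawer between -0.005 and 0.012 m and contact force between gauge and fence_long above 1 N and contact force between gauge and fence_short above 1 N and contact force between gauge and the fingers above 1 N and angle between the x axis of gauge and the x axis of plate, either way round below 0.05 rad and angle between gauge's own z axis and vertical below 0.05 rad and z of gauge in the frame of corner below 0.003 m and linear speed of gauge below 0.02 m/s and x of gauge in the frame of corner above -0.033 m and y of gauge in the frame of corner above -0.0255 m); the arm keeps its last pose, push and grip.
It fails at once if the second latch cover on the bench is disturbed (moved more than 20 mm) (distance of cover_b from where it was at the start of the episode above 0.02 m).
It fails at once if the lock knob on the bench is disturbed (moved more than 20 mm) (distance of lock_knob from where it was at the start of the episode above 0.02 m).
It fails at once if the screwdriver on the bench is disturbed (moved more than 20 mm) (distance of driver from where it was at the start of the episode above 0.02 m).
It fails at once if the tin on the bench is disturbed (moved more than 20 mm) (distance of grease_tin from where it was at the start of the episode above 0.02 m).
It also fails if it takes over 70 s, if anything falls off the work surface, if the arm or the gripper's body presses on something with over 40 N, if the wrist force passes 120 N, or if a joint passes its speed limit or range.

## Robot

A 6-joint arm with a two-finger parallel gripper is mounted at the origin on the work surface. World frame = base frame: x ahead of the robot, y to its left, z up, the work surface at z = 0. Lengths are in mm, angles in rad, forces in N, time in s.
With the tool pointing down it reaches from about 400 to 925 mm from the base axis. Payload 12.5 kg.
Tool frame: the origin (TCP) lies midway between the tips of the shut fingers; the grasp point (between the pads) lies 19 mm behind it (env.pinch_z is the z of the grasp point in the tool frame, in mm); z points along the fingers, y is the line along which they close (so a half turn about z gives the same grasp; the last joint's range is limited). The gripper opens to 95 mm and grips with 3 to 60 N. Pads are 20 mm wide; open, the fingers measure 119 mm over their backs; the gripper's body (75 mm by 180 mm) begins 59 mm behind the grasp point.
Start: joints at [1.059, 0.491, 1.559, -0, 1.092, -0.106], TCP at [246.707, 574.267, 214.661] pointing down, gripper open.
Joint ranges: [-3.1, 3.1], [-0.84, 2.19], [0.05, 2.79], [-1.13, 4.28], [0.06, 2.93], [-2.69, 2.69]. Speed limits (rad/s): [2.22, 2.22, 2.79, 3.14, 3.14, 3.14].

## Interface

Orientations are given as [roll, pitch, yaw] about the fixed x, y, z axes, in that order (R = Rz(yaw) Ry(pitch) Rx(roll)).
In Python, from cell import env, eyes gives the robot as it stands.
- The arm moves only by the shell command python3 -m inch 'ROWS'. ROWS is JSON, a list of rows, each a list of 3 entries, a list of its own where there are three numbers: the shift along the tool's x, y, z in units of 60 mm (1.0 is 60 mm), then the turn about the tool's z in units of 5 degrees (1.0 is 5 degrees), then the closure, from -1 (fully open) to 1 (shut). In form: [[[tx, ty, tz], turn, claw], ...]. A call has exactly 10 rows; each row shifts and turns the commanded pose from where the row before left it, along the tool's axes as they then stand; what a row does not reach is not made up. A row lasts 1/8 s, in which the tool goes at most 62.5 mm and 10.7 degrees, less where a joint would pass 70% of its speed; a pose out of reach is approached as far as the arm can. A call is refused whole if a number of a shift passes 1 or a number of a turn 1, either way. A call with a gripper value outside its range is refused whole. The fingers move at their own pace and stop on an object; the grip force is fixed at half the most. Time passes only in rows, so rows that do not move let the fingers close, or fill a call up. It gives the time, the measured TCP pose, the force, the opening and the grip force at its end, in the units of the state.
- env.state(): the state, without advancing time (a new reading comes with each control period).
- eyes.read_camera(name): name is "scene" or "top"; returns a dict with "pixels" (400x640x3 uint8, red, green, blue), "fx", "fy", "cx", "cy" (pixels), "extrinsics" (4x4, takes a point from world to camera coordinates). Camera axes: x right, y down, z forward; pixel columns grow to the right and rows downward; lengths in mm; the calibration is good to about 2 mm. A picture is of the moment at which its call begins. There is no depth.
- env.job_done(): hands the job in; it is judged then, once.
Trained networks look in a picture, given as the dict that the camera call returned (one of the last four; its "shot" number tells which), for a name from the list of things; names that differ only in an ending like _2 or _b are one class to them, and where a whole thing is asked for, a point or a joint stands for the part that bears it (a point fixed in the world has none). Each returns a list of dicts, best first, with "score" (0 to 1); they miss things now and then, are a little off and sometimes report something else, mostly with a low value. They report only what shows in the picture. A call takes as long as a camera call. They do not tell look-alikes from the thing itself.
- eyes.boxes_of(name, picture): "centre" ([row, column] in pixels, amid what is visible of it).
- eyes.cut_out(name, picture): "mask" (400x640 bool, what is visible of it) and "centre" ([row, column] in pixels, amid what is visible of it).
- eyes.spot_point(name, picture): "centre" ([row, column] in pixels: a listed point, or the origin of a listed thing).
The state is a dict: "t": time; "joints": joint angles; "qvel": joint speeds; "tau": joint torques, N m; "eef_pos": TCP position; "tcp_rot": TCP orientation; "ft_force": force on the tool from outside, world axes, zero at the start; "moment": the same for the moment, N m; "opening": opening from 0.0 (shut) to 1.0 (fully open); "grip_force": force on a finger pad.
Only numpy, scipy, OpenCV 4.12 (cv2) and the standard library are available. Lean on these libraries where they do the work, as an engineer would, in place of code of your own. Each camera call takes 0.05 s, during which the arm holds its last target. There are 200 camera calls.

## Working session

There is one attempt and no reset: what is moved stays moved. The work goes in short steps, Python scripts to look and compute and a shell command to move; the robot and the scene stay as the last step left them, time stands still between calls to the robot, and variables do not carry over. Pictures are saved under pics/ and viewed, at most 10 in all, crops included, and the job is handed in when it is done.

```bash
mkdir -p pics; ls
python3 - <<'E'
from cell import env, eyes
import cv2,numpy as np
for n in ("top","scene"):
    p=eyes.read_camera(n); cv2.imwrite(f"pics/{n}0.png",p["pixels"][:,:,::-1])
    print(n,p["fx"],p["fy"],p["cx"],p["cy"],np.round(p["extrinsics"],3).tolist())
    for k in ["runner","stop_face","drawer","gauge","plate","corner","fence_long","fence_short","cover_a","retainer","lock_knob","driver","grease_tin"]:
        print(k,[(np.round(d["centre"],1).tolist(),round(d["score"],2)) for d in eyes.spot_point(k,p)][:3])
s=env.state();print(s["t"],s["eef_pos"],s["tcp_rot"],env.pinch_z)
E
```

```text
pics
top 462.3498410935118 462.3498410935118 324.9881013553746 198.40368060932246 [[-0.009, -1.0, -0.004, -73.391], [-0.979, 0.01, -0.204, 564.279], [0.204, 0.002, -0.979, 1117.257], [0.0, 0.0, 0.0, 1.0]]
runner [([196.3, 321.4], 0.68)]
stop_face [([199.8, 238.0], 0.7)]
drawer [([192.1, 350.5], 0.8)]
gauge [([191.1, 330.5], 0.92)]
plate [([243.6, 177.1], 0.65), ([127.7, 267.5], 0.37)]
corner [([231.6, 151.8], 0.68)]
fence_long [([256.6, 157.2], 0.66)]
fence_short [([222.0, 165.9], 0.73)]
cover_a [([189.2, 362.2], 0.65), ([288.8, 374.8], 0.56)]
retainer [([139.2, 335.8], 0.67), ([214.9, 356.1], 0.63)]
lock_knob [([195.7, 322.9], 0.52), ([271.3, 248.7], 0.4)]
driver []
grease_tin [([128.3, 268.1], 0.63), ([290.2, 377.0], 0.5)]
scene 371.4463107405922 371.4463107405922 322.47029537414403 194.25708340641773 [[0.077, 0.997, -0.005, 34.095], [0.725, -0.059, -0.687, -351.616], [-0.685, 0.049, -0.727, 1580.171], [0.0, 0.0, 0.0, 1.0]]
runner [([217.1, 326.6], 0.78)]
stop_face [([198.6, 393.5], 0.65), ([167.6, 279.2], 0.31)]
drawer [([211.1, 303.1], 0.9), ([196.7, 392.7], 0.45)]
gauge [([208.6, 318.0], 0.83)]
plate [([182.2, 433.3], 0.56)]
corner [([186.2, 457.5], 0.71)]
fence_long [([170.8, 443.8], 0.74)]
fence_short [([190.6, 447.6], 0.66)]
cover_a [([216.3, 290.5], 0.55), ([169.1, 277.0], 0.42)]
retainer [([265.0, 315.4], 0.56), ([197.7, 298.7], 0.47)]
lock_knob [([265.2, 385.1], 0.63), ([172.3, 372.7], 0.37)]
driver [([208.6, 189.4], 0.52), ([200.3, 391.3], 0.45), ([170.1, 371.1], 0.16)]
grease_tin [([264.4, 384.9], 0.76), ([217.0, 325.9], 0.72), ([198.5, 394.5], 0.49)]
1.4 [246.69000761 574.26020058 214.64885045] [3.14153010e+00 7.14970450e-06 2.73582622e+00] -18.8
```

View pictures.

View pics/top0.png

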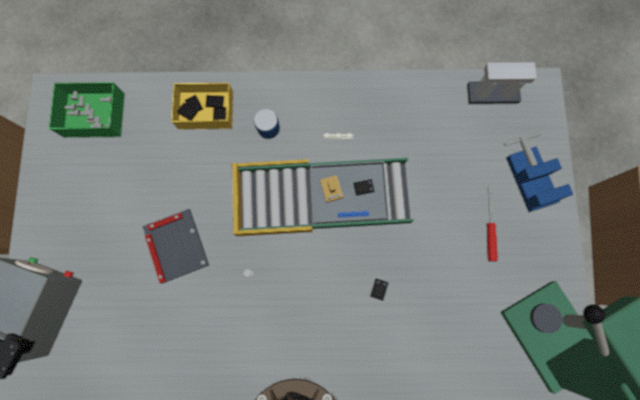

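View pics/scene0.png

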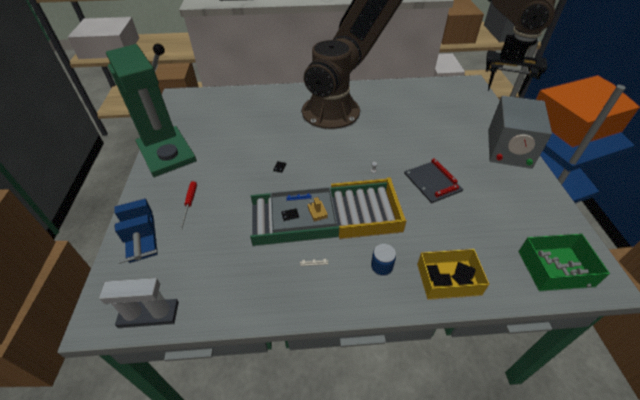

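Run:
```python
import cv2,numpy as np
t=cv2.imread("pics/top0.png"); s=cv2.imread("pics/scene0.png")
r=lambda im,y,x:cv2.resize(im[y:y+75,x:x+100],(400,300),interpolation=cv2.INTER_CUBIC)
cv2.imwrite("pics/c1.png",np.vstack([np.hstack([r(t,205,130),r(t,160,310)]),np.hstack([r(s,145,390),r(s,185,250)])]))
```

```text
(no output)
```

View pics/c1.png

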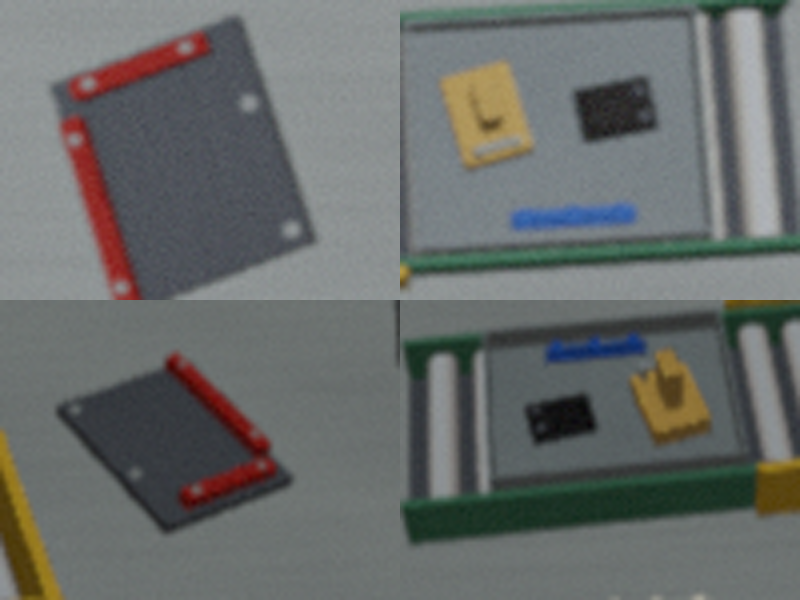

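```bash
cat > fit.py <<'E'
import cv2,numpy as np
from scipy.optimize import minimize
from cell import env,eyes
def proj(p,P):
    c=P@p["extrinsics"][:3,:3].T+p["extrinsics"][:3,3]
    return np.c_[c[:,0]/c[:,2]*p["fx"]+p["cx"],c[:,1]/c[:,2]*p["fy"]+p["cy"]]
def ray(p,rc,z):
    R=p["extrinsics"][:3,:3];t=p["extrinsics"][:3,3]
    d=R.T@np.array([(rc[1]-p["cx"])/p["fx"],(rc[0]-p["cy"])/p["fy"],1]);o=-R.T@t
    return (o+d*(z-o[2])/d[2])[:2]
def box(x0,x1,y0,y1,z0,z1): return np.array([[x,y,z] for x in(x0,x1) for y in(y0,y1) for z in(z0,z1)],float)
def sil(p,boxes,q,roi,S=4):
    x,y,a=q;r0,r1,c0,c1=roi;R=np.array([[np.cos(a),-np.sin(a),0],[np.sin(a),np.cos(a),0],[0,0,1]])
    m=np.zeros(((r1-r0)*S,(c1-c0)*S),np.uint8)
    for b in boxes:
        uv=proj(p,b@R.T+[x,y,0]);uv=(uv-[c0,r0]+.5)*S-.5
        cv2.fillConvexPoly(m,np.round(cv2.convexHull(uv.astype(np.float32))*16).astype(np.int32),255,shift=4)
    return cv2.resize(m,(c1-c0,r1-r0),interpolation=cv2.INTER_AREA)/255.
def fit(obs,boxes,q0):
    """obs: list of (picture, full-size bool mask)"""
    O=[]
    for p,m in obs:
        rr,cc=np.where(m);roi=(max(rr.min()-12,0),min(rr.max()+13,400),max(cc.min()-12,0),min(cc.max()+13,640))
        O.append((p,m[roi[0]:roi[1],roi[2]:roi[3]].astype(float),roi))
    f=lambda v:sum(np.abs(sil(p,boxes,(v[0],v[1],v[2]/50),roi)-m).sum()/m.sum() for p,m,roi in O)
    v=np.array([q0[0],q0[1],q0[2]*50])
    for s in (10,4):
        r=minimize(f,v,method="Nelder-Mead",options=dict(initial_simplex=np.vstack([v,v+np.eye(3)*s]),xatol=.02,fatol=1e-5));v=r.x
    return np.round([v[0],v[1],v[2]/50],4),round(r.fun/len(O),3)
def hsvmask(p,lo,hi,rc,rad):
    h=cv2.cvtColor(p["pixels"],cv2.COLOR_RGB2HSV);m=cv2.inRange(h,lo,hi)>0
    w=np.zeros_like(m);r,c=map(int,rc);w[r-rad:r+rad,c-rad:c+rad]=1
    n,l,st,_=cv2.connectedComponentsWithStats((m&w).astype(np.uint8));
    return l==1+st[1:,4].argmax() if n>1 else m&w
def red(p,rc,rad=45):
    h=cv2.cvtColor(p["pixels"],cv2.COLOR_RGB2HSV);m=(cv2.inRange(h,(0,130,60),(8,255,255))|cv2.inRange(h,(172,130,60),(180,255,255)))>0
    w=np.zeros_like(m);r,c=map(int,rc);w[r-rad:r+rad,c-rad:c+rad]=1
    return m&w
FEN=[box(-70,60,48,62,12,26),box(60,74,-42,48,12,26)]
GAU=lambda z:[box(-30,30,-22.5,22.5,z,z+18),box(-13,13,-7,7,z,z+57)]
DRA=[box(-95,95,-75,75,40,58)]
E
python3 - <<'E'
from fit import *
P={n:eyes.read_camera(n) for n in("top","scene")};t,s=P["top"],P["scene"]
for nm,k,z,tt,ss in [("runner","runner",0,(196.3,321.4),(217.1,326.6)),("stop","",45,(199.8,238),(198.6,393.5)),("drawer","",34,(192.1,350.5),(211.1,303.1)),("gauge","",37,(191.1,330.5),(208.6,318)),("plate","",0,(243.6,177.1),(182.2,433.3)),("corner","",12,(231.6,151.8),(186.2,457.5)),("knob","",0,(271.3,248.7),(172.3,372.7)),("coverb","",0,(288.8,374.8),(169.1,277))]:
    print(nm,ray(t,tt,z).round(1),ray(s,ss,z).round(1))
rt,rs=red(t,(243,177)),red(s,(182,433))
br=lambda p,rc:hsvmask(p,(10,90,70),(28,255,255),rc,16)
bt,bs=br(t,(189,332)),br(s,(208,318))
q0=list(ray(t,(243.6,177.1),0))+[.25]
print("px",rt.sum(),rs.sum(),bt.sum(),bs.sum())
for o in ([(t,rt)],[(s,rs)],[(t,rt),(s,rs)]): print("plate",fit(o,FEN,q0))
g0=list(ray(t,(191.1,330.5),37))+[.25]
for o in ([(t,bt)],[(s,bs)],[(t,bt),(s,bs)]): print("gauge",fit(o,GAU(37),g0))
d0=list(ray(t,(192,350.5),34))+[1.6]
D=[]
for p in(t,s):
    m=eyes.cut_out("drawer",p)[0]["mask"].astype(np.uint8)
    h=np.zeros_like(m);cv2.fillConvexPoly(h,cv2.convexHull(np.argwhere(m)[:,::-1].astype(np.int32)),1);D.append((p,h>0));print("d",m.sum(),h.sum())
for o in (D[:1],D[1:]): print("drawer",fit(o,DRA,d0))
E
```

```text
runner [581.4 -69.2] [579.9 -65.8]
stop [564.8 144.8] [558.8 147.7]
drawer [ 584.6 -145.4] [ 578.2 -139. ]
gauge [587.1 -93.4] [574.3 -92.3]
plate [458.6 309.8] [453.4 315.4]
corner [489.3 373.8] [490.5 385.4]
knob [385.  120.4] [386.8 115.1]
coverb [ 337.5 -204.3] [ 342.1 -224.5]
px 388 269 340 298
plate (array([4.524039e+02, 3.114793e+02, 3.861000e-01]), np.float64(0.689))
plate (array([4.498387e+02, 3.111608e+02, 3.874000e-01]), np.float64(0.347))
plate (array([4.520643e+02, 3.114180e+02, 3.869000e-01]), np.float64(0.528))
gauge (array([ 5.918523e+02, -9.468800e+01,  2.558000e-01]), np.float64(0.296))
gauge (array([ 5.883853e+02, -9.596490e+01,  2.506000e-01]), np.float64(0.099))
gauge (array([ 5.90602e+02, -9.54380e+01,  2.57100e-01]), np.float64(0.206))
d 3457 4458
d 1982 2643
drawer (array([ 581.9718, -138.9497,    1.6203]), np.float64(0.023))
drawer (array([ 581.769 , -140.4845,    1.6131]), np.float64(0.029))
```

Run:
```python
from fit import *
P={n:eyes.read_camera(n) for n in("top","scene")};t,s=P["top"],P["scene"]
rt,rs=red(t,(243,177)),red(s,(182,433))
br=lambda p,rc:hsvmask(p,(10,90,70),(28,255,255),rc,16)
bt,bs=br(t,(189,332)),br(s,(208,318))
def ov(p,m,boxes,q,y,x):
    im=p["pixels"][:,:,::-1].copy();im[m]=im[m]//2+[0,127,0]
    mm=sil(p,boxes,q,(0,400,0,640),1);
    im=cv2.resize(im[y:y+75,x:x+100],(400,300),interpolation=0)
    M=cv2.resize(mm[y:y+75,x:x+100],(400,300))
    cs,_=cv2.findContours((M>.5).astype(np.uint8),0,2);cv2.drawContours(im,cs,-1,(255,0,255),1);return im
q=(452,311.4,.387);g=(590.6,-95.4,.257)
cv2.imwrite("pics/o1.png",np.vstack([np.hstack([ov(t,rt,FEN,q,205,130),ov(t,bt,GAU(37),g,160,310)]),np.hstack([ov(s,rs,FEN,q,145,390),ov(s,bs,GAU(37),g,185,250)])]))
for p,rc in((t,(250,156)),(t,(220,165)),(t,(192,331))): print(cv2.cvtColor(p["pixels"],cv2.COLOR_RGB2HSV)[rc[0]-2:rc[0]+3,rc[1]].tolist())
```

```text
[[165, 26, 79], [171, 32, 80], [171, 65, 82], [173, 116, 90], [179, 119, 92]]
[[1, 96, 133], [0, 170, 141], [1, 182, 147], [1, 192, 145], [1, 183, 142]]
[[18, 136, 116], [19, 136, 94], [19, 129, 121], [20, 127, 150], [21, 117, 170]]
```

View pics/o1.png

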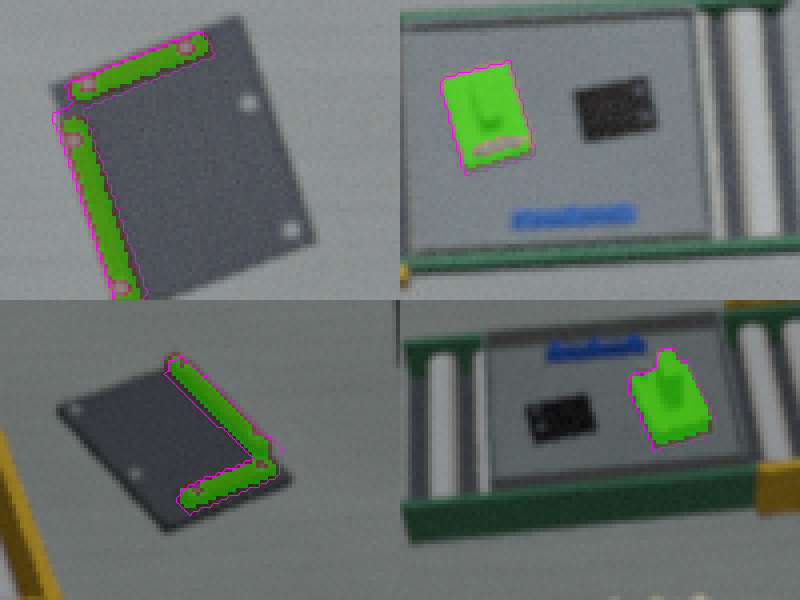

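Run:
```python
from fit import *
P={n:eyes.read_camera(n) for n in("top","scene")};t,s=P["top"],P["scene"]
rr=[]
for p,rc in((t,(243,177)),(s,(182,433))):
    h=cv2.cvtColor(p["pixels"],cv2.COLOR_RGB2HSV).astype(int)
    m=red(p,rc).astype(np.uint8);rr.append((p,cv2.morphologyEx(m,cv2.MORPH_CLOSE,np.ones((3,3),np.uint8))>0))
for o in (rr[:1],rr[1:],rr):
  best=min(((fit(o,[box(-70+a,60+a,48,62,12,26),box(60,74,-42+b,48+b,12,26)],(455,311,.33)),a,b) for a in(-10,-5,0) for b in(-5,0,7)),key=lambda r:r[0][1]);print("fence",best)
for p,rc in((t,(243,177)),(s,(182,433))):
    h=cv2.cvtColor(p["pixels"],cv2.COLOR_RGB2HSV);m=((h[:,:,2]<(110 if p is t else 90))|red(p,rc))
    w=np.zeros_like(m);w[rc[0]-45:rc[0]+45,rc[1]-(42 if p is t else 32):rc[1]+45]=1
    m=cv2.morphologyEx((m&w).astype(np.uint8),cv2.MORPH_CLOSE,np.ones((5,5),np.uint8))
    n,l,st,_=cv2.connectedComponentsWithStats(m);m=l==1+st[1:,4].argmax()
    c=eyes.cut_out("plate",p)[0]["mask"];print(m.sum(),c.sum(),(m&c).sum())
    print("plate",fit([(p,m)],[box(-80,80,-65,65,0,12),box(-75,55,48,62,12,26),box(60,74,-42,48,12,26)],(455,311,.33)))
```

```text
fence ((array([4.547978e+02, 3.117268e+02, 3.730000e-01]), np.float64(0.62)), -10, 0)
fence ((array([4.512656e+02, 3.108265e+02, 3.577000e-01]), np.float64(0.264)), -5, 0)
fence ((array([4.521424e+02, 3.112031e+02, 3.792000e-01]), np.float64(0.457)), -5, 0)
3035 3075 2971
plate (array([4.534933e+02, 3.108321e+02, 3.707000e-01]), np.float64(0.067))
1455 272 0
plate (array([4.525865e+02, 3.106295e+02, 3.685000e-01]), np.float64(0.034))
```

```bash
python3 -m inch '[[[0,0,0],-0.86,1],[[0,0,0],-0.86,1],[[0,0,0],-0.86,1],[[0,0,0],-0.86,1],[[0,0,0],-0.86,1],[[0,0,0],-0.88,1],[[-0.334,-0.945,0],0,1],[[-0.334,-0.945,0],0,1],[[-0.334,-0.945,0],0,1],[[-0.334,-0.945,0],0,1]]'
python3 -m inch '[[[-0.334,-0.945,0],0,1],[[-0.334,-0.945,0],0,1],[[-0.334,-0.945,0],0,1],[[-0.334,-0.945,0],0,1],[[-0.334,-0.945,0],0,1],[[-0.334,-0.945,0],0,1],[[-0.334,-0.945,0],0,1],[[-0.334,-0.945,0],0,1],[[-0.334,-0.945,0],0,1],[[0,0,0],0,1]]'
```

```text
t: 3.15
eef_pos: [337.7, 349.7, 214.8]
tcp_rot: [3.141, 0.001, -3.095]
ft_force: [0.4, -0.3, 0.5]
opening: 0.024
grip_force: 0.0
t: 4.4
eef_pos: [541.9, -153.4, 214.1]
tcp_rot: [-3.141, 0.0, -3.099]
ft_force: [-1.0, 0.1, -0.0]
opening: 0.004
grip_force: 0.0
```

```bash
python3 -m inch '[[[-0.337,-0.92,0],0,1],[[-0.336,-0.92,0.2],0,1],[[0,0,0.8],0,1],[[0,0,0.8],0,1],[[0,0,0.6],0,1],[[0,0,0.3],0,1],[[0,0,0.13],0,1],[[0,0,0],0,1],[[0,0.1,0],0,1],[[0,0.1,0],0,1]]'
```

```text
t: 5.65
eef_pos: [586.2, -246.1, 45.7]
tcp_rot: [-3.141, 0.001, -3.095]
ft_force: [-0.5, 0.5, 0.3]
opening: 0.007
grip_force: 0.0
```

```bash
python3 -m inch '[[[0,0.06,0],0,1],[[0,0.1,0],0,1],[[0,0.14,0],0,1],[[0,0.17,0],0,1],[[0,0.17,0],0,1],[[0,0.17,0],0,1],[[0,0.17,0],0,1],[[0,0.17,0],0,1],[[0,0.17,0],0,1],[[0,0.17,0],0,1]]'
python3 -m inch '[[[0,0.17,0],0,1],[[0,0.17,0],0,1],[[0,0.17,0],0,1],[[0,0.17,0],0,1],[[0,0.17,0],0,1],[[0,0.17,0],0,1],[[0,0.15,0],0,1],[[0,0.12,0],0,1],[[0,0.1,0],0,1],[[0,0.07,0],0,1]]'
```

```text
t: 6.9
eef_pos: [581.7, -156.4, 44.8]
tcp_rot: [3.141, -0.0, -3.095]
ft_force: [-0.0, -2.2, 2.5]
opening: 0.008
grip_force: 1.0
t: 8.15
eef_pos: [577.7, -69.2, 44.8]
tcp_rot: [3.141, -0.0, -3.095]
ft_force: [-0.9, -1.5, -1.2]
opening: 0.007
grip_force: 0.6
```

```bash
python3 -m inch '[[[0,0.06,0],0,1],[[0,0.06,0],0,1],[[0,0.06,0],0,1],[[0,0.06,0],0,1],[[0,0.05,0],0,1],[[0,0.05,0],0,1],[[0,0,0],0,1],[[0,0,0],0,1],[[0,0,0],0,1],[[0,0,0],0,1]]'
python3 - <<'E'
from fit import *
t=eyes.read_camera("top");im=t["pixels"][:,:,::-1]
cv2.imwrite("pics/t2.png",cv2.resize(im[130:280,200:400],(800,600),interpolation=cv2.INTER_CUBIC))
E
```

```text
t: 9.4
eef_pos: [577.1, -52.7, 44.9]
tcp_rot: [-3.138, 0.001, -3.095]
ft_force: [-3.4, -28.9, -2.6]
opening: 0.006
grip_force: 14.1
```

View pics/t2.png

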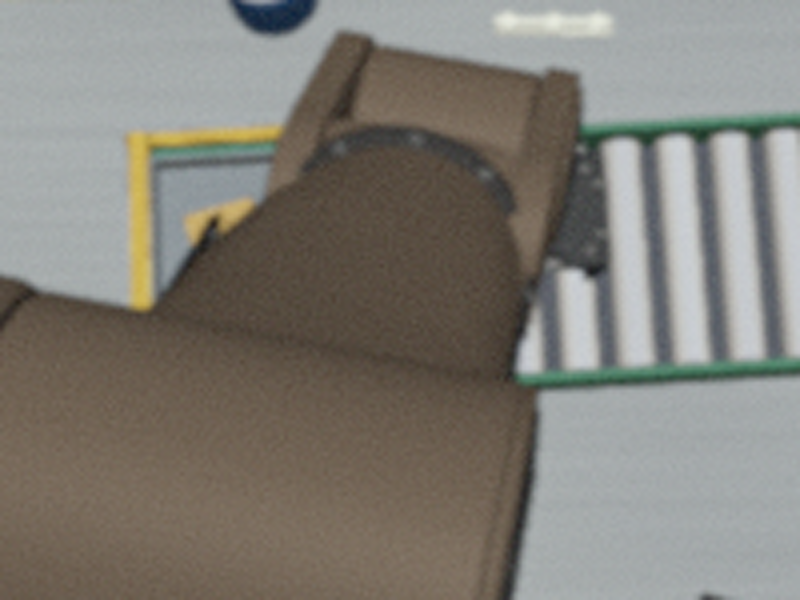

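```bash
python3 -m inch '[[[0,-0.03,0],0,1],[[0,-0.03,0],0,1],[[0,-0.05,0],0,1],[[0,-0.1,0],0,1],[[0,-0.2,-0.1],0,1],[[0,-0.6,-0.6],0,1],[[0,-0.9,-0.4],0,1],[[0,-0.9,-0.4],0,-1],[[0,-0.9,-0.4],0,-1],[[0,-0.9,0],0,-1]]'
python3 - <<'E'
from fit import *
P={n:eyes.read_camera(n) for n in("top","scene")};t,s=P["top"],P["scene"]
print(env.state()["eef_pos"])
q=(590,95,.25)
O=[]
for p in(t,s):
    c=proj(p,np.array([[q[0],q[1],50]]))[0][::-1];d=eyes.spot_point("gauge",p);print(c,d[:2])
    if d:c=d[0]["centre"]
    O.append((p,hsvmask(p,(10,90,70),(28,255,255),(c[0]-(2 if p is t else 0),c[1]),16)));print(O[-1][1].sum())
for o in(O[:1],O[1:],O):print(fit(o,GAU(37),q))
im=lambda p,y,x:cv2.resize(p["pixels"][y:y+100,x:x+133,::-1],(400,300))
cv2.imwrite("pics/t3.png",np.hstack([im(t,145,220),im(s,160,290)]))
for p in(t,s):
    m=eyes.cut_out("drawer",p)[0]["mask"].astype(np.uint8)
    h=np.zeros_like(m);cv2.fillConvexPoly(h,cv2.convexHull(np.argwhere(m)[:,::-1].astype(np.int32)),1);print("drawer",fit([(p,h>0)],DRA,(573,51,1.61)))
E
```

```text
t: 10.7
eef_pos: [589.9, -328.4, 161.6]
tcp_rot: [-3.139, 0.003, -3.096]
ft_force: [0.2, 0.1, 0.2]
opening: 0.261
grip_force: 0.0
[ 588.92704058 -331.09837869  159.37139656]
[189.63392519 257.27157656] []
3
[205.94286494 378.94684375] [{'centre': [204.0, 378.6], 'score': 0.75}]
299
(array([598.8889,  50.5556,   0.6056]), np.float64(1.0))
(array([5.797671e+02, 9.525540e+01, 2.377000e-01]), np.float64(0.113))
(array([613.3333, -31.6667,   0.7167]), np.float64(1.0))
drawer (array([575.1541,  50.4783,   1.6367]), np.float64(0.513))
drawer (array([571.8468,  48.816 ,   1.6146]), np.float64(0.032))
```

View pics/t3.png

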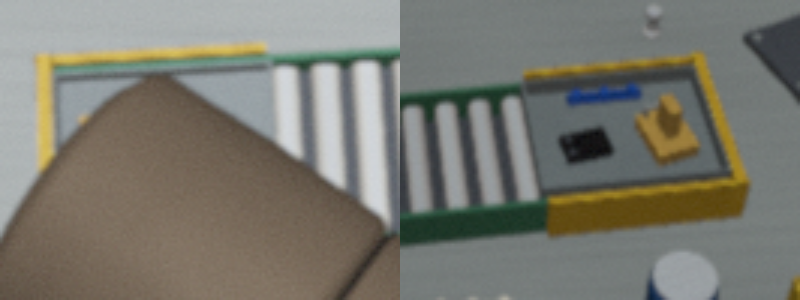

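```bash
python3 -m inch '[[[0,0,0],-0.74,0],[[0,0,0],-0.74,0],[[0,0,0],-0.75,0],[[-0.225,0.99,0],0,0],[[-0.225,0.99,0],0,0],[[-0.225,0.99,0],0,0],[[-0.225,0.99,0],0,0],[[-0.225,0.99,0],0,0],[[-0.225,0.99,0],0,0],[[-0.223,0.98,0],0,0]]'
python3 -m inch '[[[0,0,0.3],0,0],[[0,0,0.3],0,0],[[0,0,0],0,0],[[0,0,0],0,0],[[0,0,0],0,0],[[0,0,0],0,0],[[0,0,0],0,0],[[0,0,0],0,0],[[0,0,0],0,0],[[0,0,0],0,0]]'
python3 - <<'E'
from fit import *
print(env.state()["eef_pos"],env.state()["tcp_rot"],env.state()["opening"])
P={n:eyes.read_camera(n) for n in("top","scene")};t,s=P["top"],P["scene"]
m=hsvmask(s,(10,90,70),(28,255,255),(204,378.6),16);print(m.sum())
print(fit([(s,m)],GAU(37),(580,95,.24)))
im=lambda p,y,x:cv2.resize(p["pixels"][y:y+100,x:x+133,::-1],(400,300))
cv2.imwrite("pics/t4.png",np.hstack([im(t,145,200),im(s,140,310)]))
E
```

```text
t: 12.25
eef_pos: [581.3, 103.3, 159.2]
tcp_rot: [3.142, 0.0, -2.899]
ft_force: [0.1, -0.1, -0.7]
opening: 0.498
grip_force: 0.0
t: 13.5
eef_pos: [582.2, 100.2, 122.8]
tcp_rot: [3.142, 0.0, -2.901]
ft_force: [-0.6, 0.2, 0.3]
opening: 0.499
grip_force: 0.0
[582.19829166 100.17335307 122.8139105 ] [ 3.14151189e+00  3.41281858e-05 -2.90080503e+00] 0.49887672217457085
299
(array([5.787028e+02, 9.494440e+01, 2.426000e-01]), np.float64(0.114))
```

View pics/t4.png

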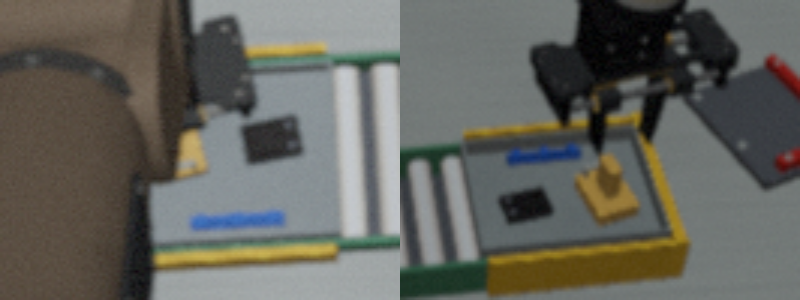

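```bash
python3 -m inch '[[[0.04,-0.066,0.2],0,0],[[0,0,0.4],0,0],[[0,0,0.3],0,0],[[0,0,0.1],0,0],[[0,0,0],0,0],[[0,0,0],0,0],[[0,0,0],0,1],[[0,0,0],0,1],[[0,0,0],0,1],[[0,0,0],0,1]]'
python3 -m inch '[[[0,0,0],0,1],[[0,0,0],0,1],[[0,0,-0.1],0,1],[[0,0,-0.2],0,1],[[0,0,-0.3],0,1],[[0,0,-0.3],0,1],[[0,0,-0.3],0,1],[[0,0,-0.2],0,1],[[0,0,0],0,1],[[0,0,0],0,1]]'
```

```text
t: 14.85
eef_pos: [580.9, 95.7, 62.9]
tcp_rot: [-3.142, 0.0, -2.901]
ft_force: [-0.2, -1.2, 0.4]
opening: 0.147
grip_force: 30.0
t: 16.1
eef_pos: [580.5, 95.7, 146.3]
tcp_rot: [3.141, -0.001, -2.901]
ft_force: [-0.2, -0.1, -3.9]
opening: 0.144
grip_force: 30.0
```

```bash
python3 -m inch '[[[0,0,0],-0.74,1],[[0,0,0],-0.74,1],[[0.078,0.6,0],0,1],[[0.078,0.9,0],0,1],[[0.078,0.95,0],0,1],[[0.078,0.95,0],0,1],[[0.076,0.933,0],0,1],[[0,0,0.3],0,1],[[0,0,0.3],0,1],[[0,0,0],0,1]]'
python3 - <<'E'
from fit import *
st=env.state();print(st["eef_pos"],st["tcp_rot"])
P={n:eyes.read_camera(n) for n in("top","scene")};t,s=P["top"],P["scene"]
z=st["eef_pos"][2]-25.9;c=proj(s,np.array([[*st["eef_pos"][:2],z+9]]))[0][::-1]
m=hsvmask(s,(10,90,60),(28,255,255),c,18);print(m.sum())
print(fit([(s,m)],[box(-30,30,-22.5,22.5,z,z+18)],(*st["eef_pos"][:2],.37)))
for p,rc in((s,(182,433)),):
    h=cv2.cvtColor(p["pixels"],cv2.COLOR_RGB2HSV)
im=lambda p,y,x:cv2.resize(p["pixels"][y:y+100,x:x+133,::-1],(400,300))
cv2.imwrite("pics/t5.png",np.hstack([im(t,190,110),im(s,125,380)]))
E
```

```text
t: 17.35
eef_pos: [464.2, 329.4, 109.2]
tcp_rot: [-3.141, -0.003, -2.771]
ft_force: [-0.5, -0.4, -2.8]
opening: 0.147
grip_force: 30.0
[464.23525474 329.42124977 109.22254682] [-3.14118933 -0.00344514 -2.77133375]
261
(array([4.631087e+02, 3.295589e+02, 4.348000e-01]), np.float64(0.312))
```

View pics/t5.png

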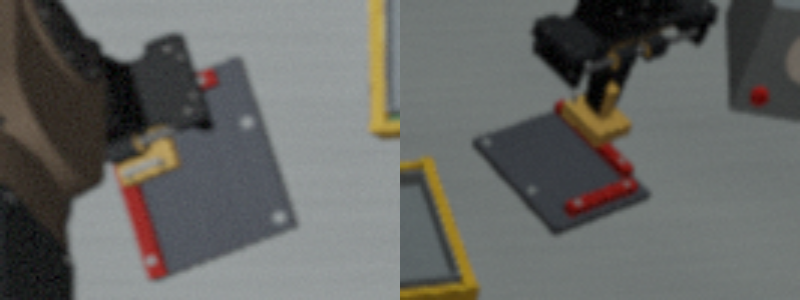

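```bash
python3 -m inch '[[[0,0,0.3],0,1],[[0,0,0.4],0,1],[[0,0,0.3],0,1],[[0,0,0.08],0,1],[[0,0,0.05],0,1],[[0,0,0.03],0,1],[[0,0,0.02],0,1],[[0,0,0.02],0,1],[[0,0,0],0,1],[[0,0,0],0,1]]'
```

```text
t: 18.7
eef_pos: [465.1, 329.8, 38.9]
tcp_rot: [3.142, 0.0, -2.772]
ft_force: [-0.3, 0.8, -2.3]
opening: 0.151
grip_force: 30.0
```

```bash
python3 -m inch '[[[0,0,0.02],0,1],[[0,0,0.02],0,1],[[0,0,0],0,1],[[0,0,0],0,1],[[0,0,0],0,1],[[0,0,0],0,1],[[0,0,0],0,1],[[0,0,0],0,1],[[0,0,0],0,1],[[0,0,0],0,1]]'
```

```text
t: 19.95
eef_pos: [465.2, 329.9, 37.9]
tcp_rot: [3.141, 0.001, -2.771]
ft_force: [-4.3, -2.5, 15.2]
opening: 0.147
grip_force: 30.0
```

```bash
python3 -m inch '[[[0,0.03,-0.01],0,1],[[0,0.03,0],0,1],[[0,0.03,0],0,1],[[0,0.03,0],0,1],[[0,0.03,0],0,1],[[0,0.02,0],0,1],[[0,0.02,0],0,1],[[0,0,0],0,1],[[0,0,0],0,1],[[0,0,0],0,1]]'
```

```text
t: 21.2
eef_pos: [461.7, 340.7, 38.0]
tcp_rot: [3.141, 0.002, -2.771]
ft_force: [0.6, -1.7, 7.5]
opening: 0.149
grip_force: 30.0
```

Not touching yet; now x as well.

```bash
python3 -m inch '[[[-0.03,0.02,0],0,1],[[-0.03,0.02,0],0,1],[[-0.03,0.01,0],0,1],[[-0.03,0,0],0,1],[[-0.03,0,0],0,1],[[-0.02,0,0],0,1],[[-0.02,0,0],0,1],[[0,0,0],0,1],[[0,0,0],0,1],[[0,0,0],0,1]]'
```

```text
t: 22.45
eef_pos: [470.2, 345.3, 38.0]
tcp_rot: [-3.139, -0.002, -2.771]
ft_force: [-2.1, -17.4, 16.5]
opening: 0.143
grip_force: 30.0
```

```bash
python3 -m inch '[[[-0.015,0,0],0,1],[[-0.015,0,0],0,1],[[-0.015,0,0],0,1],[[0,0,0],0,1],[[0,0,0],0,1],[[0,0,0],0,1],[[0,0,0],0,1],[[0,0,0],0,1],[[0,0,0],0,1],[[0,0,0],0,1]]'
```

```text
t: 23.7
eef_pos: [471.2, 345.7, 38.1]
tcp_rot: [-3.139, -0.006, -2.771]
ft_force: [-9.9, -20.1, 23.5]
opening: 0.148
grip_force: 30.0
```

Run:
```python
from fit import *
P={n:eyes.read_camera(n) for n in("top","scene")};t,s=P["top"],P["scene"]
st=env.state();print(st["ft_force"],st["moment"],st["eef_pos"])
m=hsvmask(s,(10,90,60),(28,255,255),proj(s,np.array([[470,345,21]]))[0][::-1],18);print(m.sum(),fit([(s,m)],[box(-30,30,-22.5,22.5,12,30)],(470,345,.37)))
im=lambda p,y,x,w,h:cv2.resize(p["pixels"][y:y+h,x:x+w,::-1],(400,300),interpolation=2)
cv2.imwrite("pics/t6.png",np.vstack([np.hstack([im(t,200,130,100,75),im(t,145,220,133,100)]),np.hstack([im(s,145,400,80,60),im(s,160,310,133,100)])]))
```

```text
[ -9.76646831 -20.14570517  23.16600854] [-3.52749264  1.57229505 -0.23674081] [471.1856084  345.73055372  38.10300957]
218 (array([4.682563e+02, 3.468000e+02, 3.557000e-01]), np.float64(0.428))
```

View pics/t6.png

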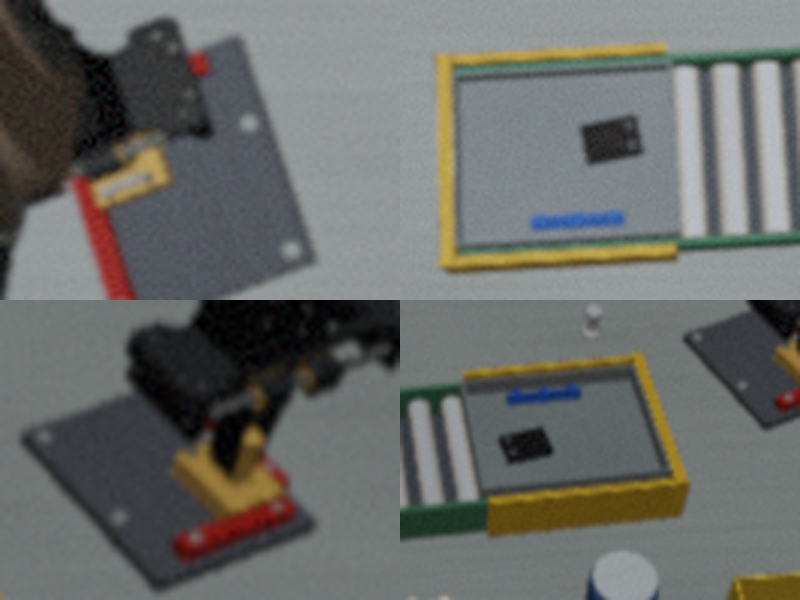

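```bash
python3 -c "
from cell import env
print(env.job_done())"
```

```text
the job is handed in; nothing more can be done
None
```

The job is handed in but no verdict came back: the drawer is home with the cover and retainer in it, and the gauge is held flat in the corner with about 15 N of sideways force towards each fence, estimated from the wrist sensor.

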